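# Spot-check a fuse with an infrared thermometer

## Robot

A 7-joint arm with a two-finger parallel gripper is mounted at the origin on the work surface. World frame = base frame: x ahead of the robot, y to its left, z up, the work surface at z = 0. Lengths are in m, angles in rad, forces in N, time in s.
With the tool pointing down it reaches from about 0.4 to 0.85 m from the base axis. Payload 10.4 kg.
Tool frame: the origin (TCP) lies at the very end of the fingers, on their centre line; the grasp point (between the pads) lies behind it (bot.grip_depth is the z of the grasp point in the tool frame, in m); z points along the fingers, y is the line along which they close (so a half turn about z gives the same grasp; the last joint's range is limited). The gripper opens to 87 mm and grips with 3 to 60 N. Pads are 19 mm wide; open, the fingers measure 117 mm over their backs; the gripper's body (75 mm by 190 mm) begins 51 mm behind the grasp point.
Start: joints at [1.132, 0.332, -0.065, 1.46, 0.022, 1.35, -0.088], TCP at [0.252, -0.572, 0.197] pointing down, gripper open.
Joint ranges: [-2.6, 2.6], [-0.5, 2.12], [-1.47, 1.34], [0.16, 2.42], [-1.27, 4.41], [0.06, 2.06], [-2.6, 2.6]. Speed limits (rad/s): [2.22, 2.22, 2.79, 2.79, 3.14, 3.14, 3.14].

## Interface

Orientations are given as a unit quaternion [w, x, y, z].
In Python, from station import bot gives the robot as it stands.
- The arm moves only by the shell command python3 -m handwheel 'ROWS' [FORCE]. ROWS is text: rows parted by semicolons, each of 7 numbers parted by spaces: the shift along the tool's x, y, z in units of 30 cm (1.0 is 30 cm), then the turn, a rotation vector about the tool's x, y, z in units of pi rad (1.0 is pi rad), then the closure, from -1 (fully open) to 1 (shut). In form: tx ty tz wx wy wz grip; .... A call has 1 to 12 rows; each row shifts and turns the commanded pose from where the row before left it, along the tool's axes as they then stand; what a row does not reach is not made up. A row lasts 1/12 s, in which the tool goes at most 41.7 mm and 7.16 degrees, less where a joint would pass 70% of its speed; a pose out of reach is approached as far as the arm can. A call with a number of a shift or a turn outside -1 to 1 is refused whole. A call with a gripper value outside its range is refused whole. The fingers move at their own pace and stop on an object; FORCE is the grip in N (left out, the last holds). Time passes only in rows, so rows that do not move let the fingers close. It gives the time, the measured TCP pose, the force, the opening and the grip force at its end, in the units of the state.
- bot.sense(): the state, without advancing time (a new reading comes with each control period).
- bot.snapshot(name): name is "side" or "top" or "wrist"; returns (picture, depth): 400x640x3 uint8, red, green, blue; 400x640 float32, m along the optical axis (not along the pixel's ray), 0 where there is no reading.
- bot.camera_model(name): a dict with "fovy" (degrees; the focal length in pixels is half the picture's height over the tangent of half this angle, whatever the lens; pixels are square), "cx", "cy" (the principal point, pixels), "dist_coeffs" ([k1, k2, p1, p2, k3] as OpenCV has them; the pictures are not rectified), "rvec" (rotation vector, rad) and "tvec" (3), from world to camera coordinates, as OpenCV has them. Camera axes: x right, y down, z forward; pixel columns grow to the right and rows downward; lengths in m; the calibration is good to about 2 mm. A picture is of the moment at which its call begins: read the wrist's pose just before it. camera_model takes no time and is no camera call; for the wrist camera it gives the pose at the moment of the call.
- bot.job_done(): hands the job in; it is judged then, once.
The state is a dict: "clock": time; "joints": joint angles; "qd": joint speeds; "effort": joint torques, N m; "tool_pos": TCP position; "eef_rot": TCP orientation; "ft_force": force on the tool from outside, world axes, zero at the start; "ft_torque": the same for the moment, N m; "grip_width": finger opening in m; "finger_force": force on a finger pad.
Only numpy, scipy, OpenCV 4.12 (cv2) and the standard library are available. Lean on these libraries where they do the work, as an engineer would, in place of code of your own. Each camera call takes 0.05 s, during which the arm holds its last target. There are 200 camera calls.

## Task

Fold open the clear cover with the orange tab on the fuse box until it stands straight up, and leave it so. Then take the yellow spot thermometer, point its nose squarely at the middle of the sloping face of the white ceramic fuse from about 6 cm away and hold it still there for two seconds, and stand it back upright, nose down, on its black charging pad. The contacts are live, so touch neither the fuse nor the black blank beside it, keep the thermometer off the box and cover, and leave the other things on the ledge where they are.

Things in the scene. Friction and masses are not known exactly. Their poses are not given: they have to be found in the camera images.
- fusebox: Grey open-topped fuse box fixed to the ledge, 140 (x) x 200 (y) x 120 mm high, on a solid grey base; walls 4 mm, inner floor 44 mm above the ledge. Origin: centre of its underside. Its front (-x side) faces roughly to the robot; z up.
- cover (a joint): Hinge angle of the cover (rad): 0 closed, grows as the front edge swings up and back, 1.57 standing straight up, stop at 1.9. The hinge is stiff: the cover stays where it is left. It starts closed or slightly ajar.
- cover_hinge (a point): Middle of the cover's hinge line, on the far (+x) rim of the box, 121 mm above the ledge; the hinge axis runs along the box's y.
- cover_tab (a point): Point to grip on the orange tab of the cover. The cover is a clear panel in a grey frame, 140 x 200 x 5 mm; the tab is 24 mm wide (along the hinge axis), 10 mm thick and sticks out 46 mm past its front edge. This point is the tab's mid-width and mid-thickness, 26 mm past that edge, 166 mm from the hinge line. Pinched by its two side edges, the tab can pivot between the fingers.
- thermometer: Loose yellow stick thermometer standing nose down on the pad, about 200 g, 108 mm tall. Origin: centre of its nose face (the underside); z points from the nose up along the stick, it looks out along -z. Black nose cone, diameter 40 mm, narrowing to 28 mm at 34 mm up; yellow body 36 (x) x 30 (y) mm from 32 to 104 mm up. Grip it across y about 75 mm above the nose.
- spot (a point): Point on the thermometer's line of sight, 60 mm in front of its nose.
- fuse: Mount with the white ceramic fuse (50 x 30 x 22 mm, steel ends), fixed in the box, in its left or its right half (45 mm either side of the middle), top about 110 mm above the ledge. Origin: centre of the mount's underside; the axes are parallel to the box's.
- fuse_face (a point): Centre of the white fuse's upper face, about 95 mm above the ledge. z: the outward normal of the face, which leans 30 degrees from vertical towards the front (-x) of the box; y runs along the box's y.
- blank: Black plastic blank with brass ends, same shape and mount as the fuse, in the other half of the box. Origin: centre of the mount's underside.
- pad: Black square charging pad fixed on the ledge, 90 x 90 x 8 mm, flat top. Origin: centre of its underside; the top is 8 mm above it.
- padlock: Loose stainless steel padlock lying flat, 75 x 40 x 20 mm. Origin: under the centre of its case.
- bumper: Loose blue hard silicone bumper, 52 mm in diameter, 26 mm high. Origin: centre of its underside.
- lamp: Loose red plastic emergency lamp, 84 mm in diameter, 105 mm high. Origin: centre of its underside.
Not all that is in view belongs to the job. Of the things shaped like the thermometer, the yellow one is meant.

How it is judged:
By the outcome, as a careful person would: the job done as asked, in the order asked, and still so for the second after the job is handed in, with the robot touching nothing.
It also fails if it takes over 70 s, if anything falls off the work surface, if the arm or the gripper's body presses on something with over 40 N, if the wrist force passes 120 N, or if a joint passes its speed limit or range.

## Working session

There is one attempt and no reset: what is moved stays moved. The work goes in short steps, Python scripts to look and compute and a shell command to move; the robot and the scene stay as the last step left them, time stands still between calls to the robot, and variables do not carry over. Pictures are saved under pics/ and viewed, at most 10 in all, crops included, and the job is handed in when it is done.

```bash
ls; mkdir -p pics
python3 - <<'E'
from station import bot
import cv2,json
s=bot.sense(); print(s, bot.grip_depth)
for n in("side","top","wrist"):
    print(n,bot.camera_model(n))
    im,d=bot.snapshot(n); cv2.imwrite(f"pics/{n}0.png",im[:,:,::-1]); 
    import numpy as np; np.save(f"pics/{n}0.npy",d)
E
```

```text
pics
{'clock': 0.0, 'joints': array([ 1.13237684,  0.3328765 , -0.06470884,  1.46091148,  0.02158684,
        1.34993107, -0.08846408]), 'qd': array([-0.00089636, -0.00144121, -0.00153172,  0.00046309,  0.00027102,
       -0.00087458,  0.0022816 ]), 'effort': array([-3.38172058e-04, -6.23250461e+01,  2.46615621e-02, -3.89899671e+01,
       -6.12668367e-02,  3.98659345e-02,  1.18667708e-04]), 'tool_pos': array([ 0.25229345, -0.57135283,  0.19596536]), 'eef_rot': array([-6.94607328e-04,  9.78457889e-01,  2.06445266e-01, -1.72568111e-04]), 'ft_force': array([-0.07719887, -0.36505168,  0.31896746]), 'ft_torque': array([-0.03806681, -0.02082727,  0.002471  ]), 'finger_force': 0.0, 'grip_width': 0.08698229585653142} -0.0187
side {'fovy': 56.80115554063898, 'cx': 316.4155845506668, 'cy': 200.6757010095332, 'dist_coeffs': array([-0.05826205,  0.        ,  0.        ,  0.        ,  0.        ]), 'rvec': array([ 0.85457572, -2.3504437 ,  1.306259  ]), 'tvec': array([0.41690384, 0.27851007, 0.69208301])}
top {'fovy': 44.296573363299956, 'cx': 313.816634223276, 'cy': 197.07459055246164, 'dist_coeffs': array([-0.05776385,  0.        ,  0.        ,  0.        ,  0.        ]), 'rvec': array([ 2.09674121, -2.12388111,  0.22900578]), 'tvec': array([-0.03183006,  0.5775032 ,  1.01270101])}
wrist {'fovy': 66.99674542732758, 'cx': 320.0581222620673, 'cy': 201.3487990557959, 'dist_coeffs': array([-0.04064378,  0.        ,  0.        ,  0.        ,  0.        ]), 'rvec': array([-2.43044168,  1.58168203,  0.22422822]), 'tvec': array([-0.62422195, -0.03393991,  0.39065109])}
```

View pics/top0.png

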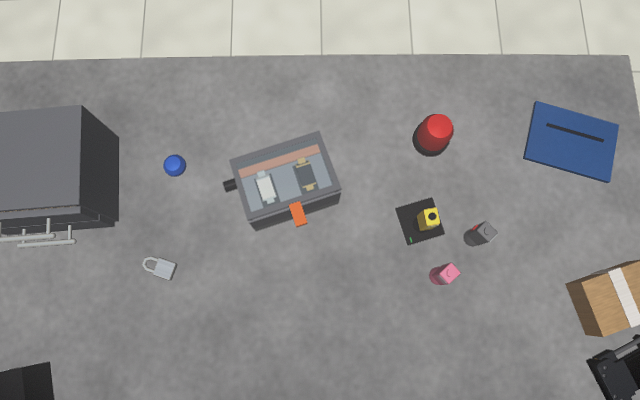

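View pics/side0.png

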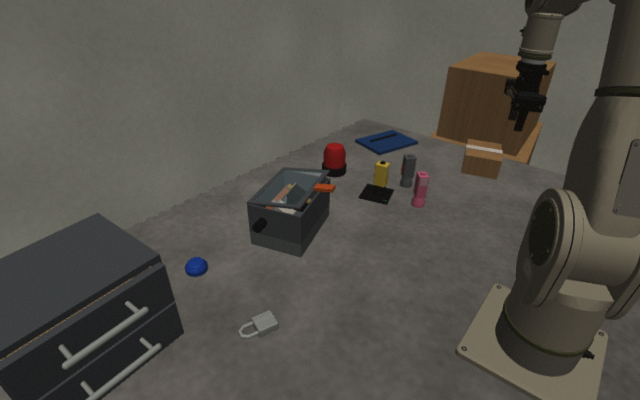

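Top view: box centre is near (285,180), with the orange tab at (298,213), the white fuse at (265,187) and the blank at (305,177). Things that could be taken for the thermometer: yellow stick at (429,217) on the black pad, pink stick at (448,272), grey stick at (485,232). I choose the yellow one at (429,217). The side view agrees: yellow (382,173), grey (408,170), pink (421,190).

```bash
cat > h.py <<'E'
import numpy as np,cv2
from scipy.spatial.transform import Rotation as R
def cam(m):
    f=200/np.tan(np.radians(m["fovy"])/2)
    K=np.array([[f,0,m["cx"]],[0,f,m["cy"]],[0,0,1.]])
    return K,np.array(m["dist_coeffs"]),R.from_rotvec(m["rvec"]).as_matrix(),np.array(m["tvec"])
def cloud(m,d):
    K,D,Rm,t=cam(m); v,u=np.mgrid[0:400,0:640]
    p=cv2.undistortPoints(np.stack([u,v],-1).reshape(-1,1,2).astype(float),K,D).reshape(400,640,2)
    c=np.dstack([p,np.ones((400,640))])*d[...,None]
    return (c-t)@Rm
def onplane(m,uv,z):
    K,D,Rm,t=cam(m); p=cv2.undistortPoints(np.array(uv,float).reshape(-1,1,2),K,D).reshape(-1,2)
    r=np.c_[p,np.ones(len(p))]@Rm; o=-Rm.T@t
    return o+r*((z-o[2])/r[:,2])[:,None]
def proj(m,P):
    K,D,Rm,t=cam(m); return cv2.projectPoints(np.array(P,float).reshape(-1,3),m["rvec"],np.array(m["tvec"]),K,D)[0].reshape(-1,2)
def hsv(im): return cv2.cvtColor(im,cv2.COLOR_RGB2HSV)
E
cat > m1.py <<'E'
from station import bot
from h import *
for n in("top","side"):
    m=bot.camera_model(n); im=cv2.imread(f"pics/{n}0.png")[:,:,::-1].copy(); d=np.load(f"pics/{n}0.npy"); P=cloud(m,d); H=hsv(im)
    def show(k,mask):
        mask=mask&(d>0); q=P[mask]; print(n,k,len(q),"med",np.median(q,0).round(4),"p5",np.percentile(q,5,0).round(4),"p95",np.percentile(q,95,0).round(4)); return q
    hh,s,v=H[...,0],H[...,1],H[...,2]
    near=(P[...,0]>.3)&(P[...,0]<1)&(abs(P[...,1])<.5)
    show("orange",(hh>3)&(hh<16)&(s>200)&(v>150)&near)
    show("yellow",(hh>20)&(hh<32)&(s>150)&near)
    show("white",(v>190)&(s<40)&near&(P[...,2]>.05))
    if n=="top":
        rim=(P[...,2]>.105)&(P[...,2]<.15)&near&(abs(P[...,1]-P[180,285,1])<.2)
        q=show("rim",rim); print(cv2.minAreaRect(q[:,:2].astype(np.float32)))
        pad=(v<50)&(P[...,2]<.02)&(P[...,2]>.004)&near
        q=show("pad",pad); print(cv2.minAreaRect(q[:,:2].astype(np.float32)))
E
python3 m1.py; python3 -c "
import cv2
i=cv2.imread('pics/top0.png')
a=cv2.resize(i[110:240,210:350],None,fx=4,fy=4,interpolation=2);b=cv2.resize(i[110:240,390:455],None,fx=4,fy=4,interpolation=2)
import numpy as np
cv2.imwrite('pics/crop.png',np.hstack([a,b])[:, :800])"
```

```text
return _methods._mean(a, axis=axis, dtype=dtype,
  ret = um.true_divide(
Traceback (most recent call last):
  File "m1.py", line 9, in <module>
    show("orange",(hh>3)&(hh<16)&(s>200)&(v>150)&near)
    ~~~~^^^^^^^^^^^^^^^^^^^^^^^^^^^^^^^^^^^^^^^^^^^^^^
  File "m1.py", line 6, in show
    mask=mask&(d>0); q=P[mask]; print(n,k,len(q),"med",np.median(q,0).round(4),"p5",np.percentile(q,5,0).round(4),"p95",np.percentile(q,95,0).round(4)); return q
                                                                                    ~~~~~~~~~~~~~^^^^^^^
IndexError: index -1 is out of bounds for axis 0 with size 0
```

View pics/crop.png

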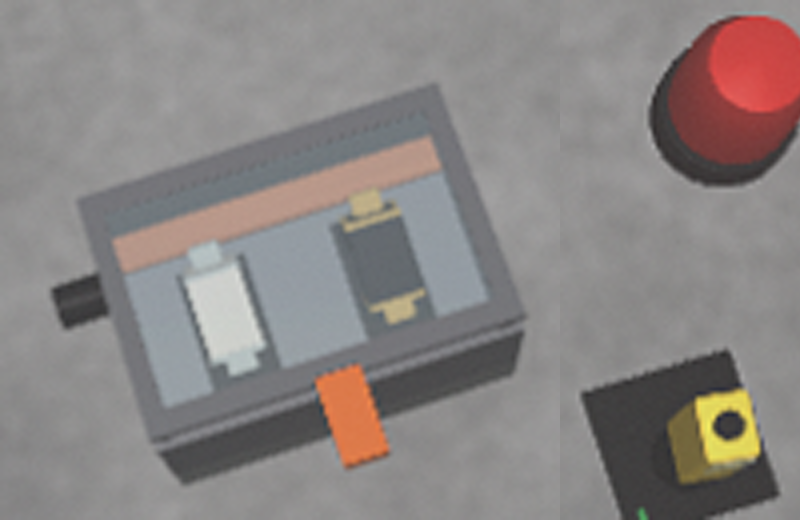

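The close crop shows the closed cover with its orange tab (mid-front), the white fuse on the left, the black blank on the right, and the yellow stick with a black button on top, standing on the black pad. The choice is confirmed. Next I loosen the masks.

```bash
python3 - <<'E'
from station import bot
from h import *
m=bot.camera_model("top");im=cv2.imread("pics/top0.png")[:,:,::-1].copy();d=np.load("pics/top0.npy");P=cloud(m,d);H=hsv(im)
for u,v in((298,213),(285,180),(265,187),(429,217),(410,215),(300,300),(253,218),(235,160)): print(u,v,H[v,u],d[v,u],P[v,u].round(3))
print(m['tvec'],-cam(m)[2].T@cam(m)[3])
E
sed -i 's/s>200)&(v>150)/s>150)\&(v>120)/; s/"p5"/"p5"/' m1.py; sed -i 's/mask=mask&(d>0); q=P\[mask\];/mask=mask\&(d>0); q=P[mask]; q=q if len(q) else np.zeros((1,3));/' m1.py; python3 m1.py
```

```text
298 213 [ 10 168 221] 0.9737809 [ 0.525 -0.007  0.154]
285 180 [106  23 163] 1.004802 [0.597 0.02  0.137]
265 187 [ 50   4 205] 0.0 [ 0.35  -0.034  1.112]
429 217 [116  35  58] 1.0082262 [ 0.52  -0.276  0.118]
410 215 [ 0  0 64] 1.1220062 [ 0.544 -0.259  0.007]
300 300 [  0   0 140] 1.0891423 [ 0.357 -0.006 -0.001]
253 218 [128  10 105] 0.98148006 [0.518 0.083 0.144]
235 160 [120  10 122] 1.0249689 [0.644 0.125 0.126]
[-0.03183006  0.5775032   1.01270101] [ 0.34983689 -0.03446735  1.11198588]
top orange 262 med [ 0.5245 -0.007   0.1527] p5 [ 0.5047 -0.0189  0.1487] p95 [0.5445 0.0069 0.1565]
top yellow 107 med [ 0.5228 -0.2851  0.1118] p5 [ 0.507  -0.2954  0.1091] p95 [ 0.538  -0.2689  0.1153]
top white 316 med [0.5809 0.0585 0.1367] p5 [0.5568 0.0456 0.1319] p95 [0.6115 0.0732 0.1417]
top rim 6482 med [0.6045 0.022  0.1347] p5 [ 0.5342 -0.0674  0.1243] p95 [0.6772 0.1098 0.1446]
((0.5888786911964417, 0.015565648674964905), (0.18586228787899017, 0.2008049190044403), 18.22001838684082)
top pad 1 med [0. 0. 0.] p5 [0. 0. 0.] p95 [0. 0. 0.]
((0.0, 0.0), (0.0, 0.0), 0.0)
side orange 87 med [ 0.5241 -0.0047  0.1542] p5 [ 0.5042 -0.017   0.1508] p95 [0.5465 0.0098 0.1576]
side yellow 277 med [ 0.5169 -0.2694  0.0808] p5 [ 0.5033 -0.2832  0.047 ] p95 [ 0.5334 -0.2656  0.1139]
side white 1 med [0. 0. 0.] p5 [0. 0. 0.] p95 [0. 0. 0.]
```

```bash
cat > m2.py <<'E'
from station import bot
from h import *
m=bot.camera_model("top");im=cv2.imread("pics/top0.png")[:,:,::-1].copy();d=np.load("pics/top0.npy");P=cloud(m,d);H=hsv(im)
near=(P[...,0]>.4)&(P[...,0]<.75)&(abs(P[...,1]-.02)<.16)&(d>0)
org=(H[...,0]>3)&(H[...,0]<16)&(H[...,1]>150)
c=near&(P[...,2]>.118)&(P[...,2]<.165)&~cv2.dilate(org.astype(np.uint8),np.ones((3,3))).astype(bool)
q=P[c]
A=np.c_[q[:,:2],np.ones(len(q))]; w=np.linalg.lstsq(A,q[:,2],rcond=None)[0]
for _ in range(3):
    g=abs(A@w-q[:,2])<.004; w=np.linalg.lstsq(A[g],q[g,2],rcond=None)[0]
print("plane",w,"inl",g.sum(),"tilt",np.arctan(np.hypot(*w[:2])),"dir",np.degrees(np.arctan2(-w[1],-w[0])))
r=cv2.minAreaRect(q[g][:,:2].astype(np.float32)); print(r); 
b=cv2.boxPoints(r); print(np.c_[b,np.c_[b,np.ones(4)]@w].round(4))
# pad by colour contour, top plane z=.008
pm=((H[...,2]<80)&(np.abs(P[...,2])<.02)&(P[...,0]>.45)&(P[...,0]<.62)&(P[...,1]<-.2)&(P[...,1]>-.35)|((H[...,0]>20)&(H[...,0]<32)&(H[...,1]>150)))[..., ].astype(np.uint8)
pm[:195]=0;pm[246:]=0;pm[:,:390]=0;pm[:,446:]=0
ct=max(cv2.findContours(pm,0,2)[0],key=cv2.contourArea); g2=onplane(m,ct.reshape(-1,2),.008)
print("pad",cv2.minAreaRect(g2[:,:2].astype(np.float32)))
# therm top face at z=.108 : yellow bright
ym=((H[...,0]>18)&(H[...,0]<34)&(H[...,1]>120)&(P[...,2]>.100)&(P[...,0]<.56)&(P[...,1]<-.2)).astype(np.uint8)
ct=max(cv2.findContours(ym,0,2)[0],key=cv2.contourArea); print("ct",cv2.minAreaRect(ct))
g3=onplane(m,ct.reshape(-1,2),.112); print("therm",cv2.minAreaRect(g3[:,:2].astype(np.float32)))
bm=(H[...,2]<75)&(P[...,2]>.1)&(P[...,0]<.56)&(P[...,1]<-.2)&(P[...,1]>-.35); print("button",P[bm].mean(0),bm.sum())
# fuse through glass: white
f=(H[...,2]>190)&(H[...,1]<30); f[:165]=0;f[205:]=0;f[:,:250]=0;f[:,285:]=0
v,u=np.nonzero(f); print("fuse px",u.mean(),v.mean(),len(u),"plane .095",onplane(m,[[u.mean(),v.mean()]],.095))
E
python3 m2.py
```

```text
plane [-0.12835777 -0.04184053  0.21419416] inl 5995 tilt 0.1341936232161452 dir 18.05431345845056
((0.589113712310791, 0.015626266598701477), (0.18537786602973938, 0.20077309012413025), 18.22001838684082)
[[ 0.4697  0.082   0.1505]
 [ 0.5325 -0.1087  0.1504]
 [ 0.7085 -0.0507  0.1254]
 [ 0.6458  0.14    0.1254]]
pad ((0.5306382775306702, -0.2803742587566376), (0.08929770439863205, 0.0899658352136612), 15.687919616699219)
ct ((430.7352294921875, 216.55880737304688), (16.812110900878906, 15.076668739318848), 77.47119140625)
therm ((0.5218785405158997, -0.28073811531066895), (0.03432141989469528, 0.03184233233332634), 8.783337593078613)
button [ 0.52255627 -0.28203165  0.11629095] 36
fuse px 265.7539432176656 187.6813880126183 317 plane .095 [[0.59160116 0.06286761 0.095     ]]
```

```bash
cat > go.py <<'E'
# relative move from the present TCP pose to a target: prints total shift (tool axes, units) and turn (units)
from station import bot
from h import *
Y=np.radians(18.1); e=np.array([np.cos(Y),np.sin(Y),0]); by=np.array([-np.sin(Y),np.cos(Y),0]); Z=np.array([0,0,1.])
hinge=np.array([.677,.0447,.121])
def rot(q): return R.from_quat(np.r_[q[1:],q[0]])
def tool(zdir,yref):
    z=zdir/np.linalg.norm(zdir); y=yref-z*(yref@z); y/=np.linalg.norm(y)
    return R.from_matrix(np.c_[np.cross(y,z),y,z])
def rel(pos,Rt,s=None):
    s=s or bot.sense(); r=rot(s["eef_rot"]); 
    print("t",s["clock"],"pos",s["tool_pos"].round(4),"F",np.round(s["ft_force"],1),"w",round(s["grip_width"],4),"q",s["joints"].round(2))
    print("shift",(r.inv().apply(np.array(pos)-s["tool_pos"])/.3).round(4),"turn",((r.inv()*Rt).as_rotvec()/np.pi).round(4))
E
python3 -c "
from go import *
rel([.518,-.0065,.25],tool(-Z,-by)); rel([.518,-.0065,.126],tool(-Z,-by))"
```

```text
t 0.15 pos [ 0.2523 -0.5715  0.1962] F [ 0.2 -0.   0.5] w 0.0871 q [ 1.13  0.33 -0.06  1.46  0.02  1.35 -0.09]
shift [ 1.5709 -1.3651 -0.1781] turn [-0.0003  0.      0.0318]
t 0.15 pos [ 0.2523 -0.5715  0.1962] F [ 0.2 -0.   0.5] w 0.0871 q [ 1.13  0.33 -0.06  1.46  0.02  1.35 -0.09]
shift [ 1.5709 -1.3646  0.2352] turn [-0.0003  0.      0.0318]
```

```bash
python3 -m handwheel '0 0 -0.1 0 0 0 -1; 0.04 -0.04 -0.08 0 0 0 -1; 0.085 -0.07 0 0 0 0 -1; 0.085 -0.075 0 0 0 0 -1; 0.085 -0.075 0 0 0 0 -1; 0.085 -0.075 0 0 0 0 -1; 0.085 -0.075 0 0 0 0 -1; 0.085 -0.075 0 0 0 0 -1; 0.085 -0.075 0 0 0 0 -1; 0.085 -0.075 0 0 0 0 -1; 0.085 -0.075 0 0 0 0 -1; 0.085 -0.075 0 0 0 0 -1' 30
python3 -m handwheel '0.085 -0.075 0 0 0 0 -1; 0.085 -0.075 0 0 0 0 -1; 0.085 -0.075 0 0 0 0 -1; 0.085 -0.075 0 0 0 0 -1; 0.085 -0.075 0 0 0 0.01 -1; 0.085 -0.075 0 0 0 0.01 -1; 0.085 -0.075 0 0 0 0.01 -1; 0 0 0 0 0 0 -1; 0 0 0 0 0 0 -1'
python3 -c "
from go import *
rel([.518,-.0065,.126],tool(-Z,-by))
im,d=bot.snapshot('wrist'); cv2.imwrite('pics/w1.png',im[:,:,::-1])
"
```

```text
clock: 1.15
tool_pos: [0.4018, -0.2468, 0.2507]
eef_rot: [0.0, 0.978, 0.206, -0.0]
ft_force: [0.4, -0.3, 0.6]
grip_width: 0.0871
finger_force: 0.0
clock: 1.9
tool_pos: [0.5044, -0.0317, 0.2504]
eef_rot: [-0.0, 0.987, 0.162, -0.0]
ft_force: [-0.2, -0.7, 0.6]
grip_width: 0.0871
finger_force: 0.0
t 1.9 pos [ 0.5044 -0.0317  0.2504] F [-0.2 -0.7  0.6] w 0.0871 q [ 0.54  0.08 -0.59  1.66  0.05  1.42 -1.31]
shift [ 0.0701 -0.0648  0.4147] turn [-0.0002  0.0001  0.003 ]
```

View pics/w1.png

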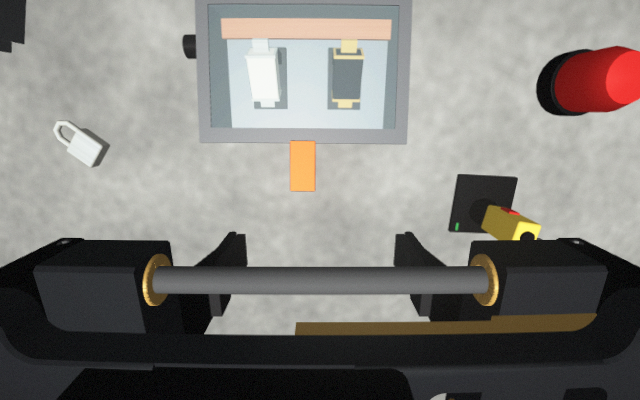

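The wrist view shows the orange tab at (302,166), square to the picture, with the white fuse at (265,77) and the box edges level, so the yaw is right. I refine the tab position from this view.

```bash
python3 -c "
from go import *
m=bot.camera_model('wrist'); im=cv2.imread('pics/w1.png')[:,:,::-1].copy(); H=hsv(im)
o=((H[...,0]>3)&(H[...,0]<22)&(H[...,1]>130)&(H[...,2]>150)).astype(np.uint8); o[:139]=0;o[200:]=0;o[:,:280]=0;o[:,330:]=0
ct=max(cv2.findContours(o,0,2)[0],key=cv2.contourArea); print(cv2.boundingRect(ct))
g=onplane(m,ct.reshape(-1,2),.1505); r=cv2.minAreaRect(g[:,:2].astype(np.float32)); print(r)
c=np.r_[r[0],.1505]; v=c-hinge; print('r',v@e,'lat',v@by)
rel([.518,-.0065,.126],tool(-Z,-by))"
```

```text
(290, 141, 25, 50)
((0.5252949595451355, -0.008018668740987778), (0.047477394342422485, 0.022887825965881348), 18.24958038330078)
r -0.16057647529891345 lat -0.0029787436632797144
t 1.95 pos [ 0.504  -0.0335  0.2504] F [-0.1 -0.4 -0.4] w 0.0868 q [ 0.54  0.08 -0.59  1.66  0.05  1.42 -1.3 ]
shift [ 0.0731 -0.0705  0.4146] turn [-0.0001  0.0002  0.0023]
```

```bash
sed -i 's/hinge=np.array(\[.677,.0447,/hinge=np.array([.6776,.0428,/' go.py
python3 -m handwheel '0.07 -0.062 0 0 0 0.002 -1; 0 0 0 0 0 0 -1; 0 0 0.1 0 0 0 -1; 0 0 0.1 0 0 0 -1; 0 0 0.1 0 0 0 -1; 0 0 0.06 0 0 0 -1; 0 0 0.05 0 0 0 -1; 0 0 0 0 0 0 -1; 0 0 0 0 0 0 -1'
python3 -c "
from go import *
rel(hinge-.1675*e+[0,0,.1445-.121-.0187],tool(-Z,-by))"
```

```text
clock: 2.7
tool_pos: [0.5176, -0.0106, 0.1276]
eef_rot: [0.0, 0.988, 0.156, -0.001]
ft_force: [0.2, -0.8, -0.1]
grip_width: 0.087
finger_force: 0.0
t 2.7 pos [ 0.5176 -0.0106  0.1276] F [ 0.2 -0.8 -0.1] w 0.087 q [ 0.48  0.2  -0.61  1.8   0.13  1.17 -1.42]
shift [ 0.0039 -0.0036  0.0061] turn [-0.      0.0004 -0.0007]
```

```bash
python3 -m handwheel '0.004 -0.004 0.006 0 0 0 0; 0 0 0 0 0 0 0.3; 0 0 0 0 0 0 1; 0 0 0 0 0 0 1; 0 0 0 0 0 0 1; 0 0 0 0 0 0 1; 0 0 0 0 0 0 1; 0 0 0 0 0 0 1; 0 0 0 0 0 0 1; 0 0 0 0 0 0 1' 20
python3 - <<'E'
from go import *
s=bot.sense(); rel(s["tool_pos"],tool(-Z,-by))
# arc for grasp point, tool vertical: steps in tool x,z units (tool x = e, z down)
g=s["tool_pos"]+[0,0,.0187]; v=g-hinge; print(v@e,v@by,v[2]); r=np.hypot(v@e,v[2]); t0=np.arctan2(v[2],-(v@e)); print(r,t0)
T=np.linspace(t0,np.pi/2+.02,13); p=np.c_[-r*np.cos(T),-r*np.sin(T)]
print((np.diff(p,axis=0)/.3).round(3), ((p[-1]-p[0])/.3).round(3))
E
```

```text
clock: 3.53
tool_pos: [0.519, -0.0079, 0.1259]
eef_rot: [0.0, 0.988, 0.157, 0.0]
ft_force: [0.0, -0.1, 0.4]
grip_width: 0.0285
finger_force: 0.0
t 3.5333 pos [ 0.519  -0.0079  0.1259] F [ 0.  -0.1  0.4] w 0.0285 q [ 0.48  0.21 -0.61  1.8   0.13  1.17 -1.43]
shift [0. 0. 0.] turn [ 0.      0.     -0.0002]
-0.16655480366007963 0.0010750071434695485 0.02364109278270138
0.1682242666508253 0.14099992831635724
[[ 0.014 -0.066]
 [ 0.021 -0.064]
 [ 0.029 -0.061]
 [ 0.036 -0.057]
 [ 0.043 -0.052]
 [ 0.049 -0.047]
 [ 0.054 -0.041]
 [ 0.059 -0.034]
 [ 0.062 -0.027]
 [ 0.065 -0.019]
 [ 0.067 -0.011]
 [ 0.068 -0.003]] [ 0.566 -0.482]
```

```bash
python3 -m handwheel '0 0 0 0 0 0 1; 0 0 0 0 0 0 1; 0 0 0 0 0 0 1; 0 0 0 0 0 0 1' 
python3 -m handwheel '0.007 -0.033 0 0 0 0 1; 0.007 -0 -0.033 0 0 0 1' --help >/dev/null 2>&1; python3 -c "
from go import *
rel(hinge,tool(-Z,-by)); print(bot.sense()['finger_force'])"
```

```text
clock: 3.87
tool_pos: [0.5191, -0.0082, 0.126]
eef_rot: [0.0, 0.988, 0.157, 0.0]
ft_force: [1.2, -1.9, -1.3]
grip_width: 0.0233
finger_force: 20.0
t 3.8667 pos [ 0.5191 -0.0082  0.126 ] F [ 1.2 -1.9 -1.3] w 0.0233 q [ 0.48  0.21 -0.61  1.8   0.13  1.17 -1.43]
shift [0.5551 0.0021 0.0166] turn [ 0.0001 -0.     -0.0003]
20.00032603740692
```

```bash
python3 -m handwheel '0.006 0 -0.033 0 0 0 1; 0.008 0 -0.033 0 0 0 1; 0.01 0 -0.032 0 0 0 1; 0.011 0 -0.032 0 0 0 1; 0.014 0 -0.031 0 0 0 1; 0.015 0 -0.03 0 0 0 1; 0.017 0 -0.029 0 0 0 1; 0.019 0 -0.028 0 0 0 1'
python3 - <<'E'
from go import *
s=bot.sense(); rel(s["tool_pos"],tool(-Z,-by)); g=s["tool_pos"]+[0,0,.0187]; v=g-hinge; r=np.hypot(v@e,v[2]); t0=np.arctan2(v[2],-(v@e)); print(r,t0,s["finger_force"])
T=np.linspace(t0,np.pi/2+.02,17); p=np.c_[-r*np.cos(T),-r*np.sin(T)]
print((np.diff(p,axis=0)/.3).round(3).tolist())
E
```

```text
clock: 4.53
tool_pos: [0.5491, 0.0016, 0.2008]
eef_rot: [-0.0, 0.988, 0.157, 0.002]
ft_force: [11.5, 0.0, -10.5]
grip_width: 0.0227
finger_force: 20.0
t 4.5333 pos [0.5491 0.0016 0.2008] F [ 11.5   0.  -10.5] w 0.0227 q [ 0.46  0.21 -0.62  1.63  0.13  1.33 -1.44]
shift [0. 0. 0.] turn [ 0.0001 -0.001  -0.0002]
0.1670881176735343 0.6304861303853594 19.996857047080994
[[0.021, -0.026], [0.022, -0.025], [0.024, -0.024], [0.025, -0.022], [0.026, -0.021], [0.027, -0.019], [0.028, -0.017], [0.029, -0.016], [0.03, -0.014], [0.031, -0.012], [0.032, -0.01], [0.032, -0.008], [0.033, -0.006], [0.033, -0.004], [0.033, -0.002], [0.033, -0.0]]
```

```bash
python3 -m handwheel '0.021 0 -0.026 0 0 0 1; 0.022 0 -0.025 0 0 0 1; 0.024 0 -0.024 0 0 0 1; 0.025 0 -0.022 0 0 0 1; 0.026 0 -0.021 0 0 0 1; 0.027 0 -0.019 0 0 0 1; 0.028 0 -0.017 0 0 0 1; 0.029 0 -0.016 0 0 0 1; 0.03 0 -0.014 0 0 0 1; 0.031 0 -0.012 0 0 0 1; 0 0 0 0 0 0 1'
python3 - <<'E'
from go import *
s=bot.sense(); rel(s["tool_pos"],tool(-Z,-by)); g=s["tool_pos"]+[0,0,.0187]; v=g-hinge; r=np.hypot(v@e,v[2]); t0=np.arctan2(v[2],-(v@e)); print(r,t0,s["finger_force"])
T=np.linspace(t0,np.pi/2+.0,7); p=np.c_[-r*np.cos(T),-r*np.sin(T)]
print((np.diff(p,axis=0)/.3).round(3).tolist())
E
```

```text
clock: 5.45
tool_pos: [0.6234, 0.026, 0.2598]
eef_rot: [-0.0, 0.988, 0.157, 0.0]
ft_force: [-0.3, -2.2, 4.7]
grip_width: 0.0223
finger_force: 20.0
t 5.45 pos [0.6234 0.026  0.2598] F [-0.3 -2.2  4.7] w 0.0223 q [ 0.34  0.37 -0.61  1.34  0.21  1.5  -1.51]
shift [0. 0. 0.] turn [ 0.     -0.0002 -0.0002]
0.16743686777362102 1.2251672452627378 19.999697506427765
[[0.031, -0.01], [0.031, -0.008], [0.031, -0.006], [0.032, -0.005], [0.032, -0.003], [0.032, -0.001]]
```

```bash
python3 -m handwheel '0.031 0 -0.01 0 0 0 1; 0.031 0 -0.008 0 0 0 1; 0.031 0 -0.006 0 0 0 1; 0.032 0 -0.005 0 0 0 1; 0.032 0 -0.003 0 0 0 1; 0.032 0 -0.001 0 0 0 1; 0 0 0 0 0 0 1; 0 0 0 0 0 0 1'
cat > cov.py <<'E'
from go import *
import sys
s=bot.sense(); rel(s["tool_pos"],tool(-Z,-by)); g=s["tool_pos"]+[0,0,.0187]; v=g-hinge; print(np.hypot(v@e,v[2]),"ang by tool",np.arctan2(v[2],-(v@e)),s["finger_force"])
# cover plane from side depth
for n in("side","top"):
    m=bot.camera_model(n); im,d=bot.snapshot(n); cv2.imwrite(f"pics/{n}{sys.argv[1]}.png",im[:,:,::-1]); P=cloud(m,d); np.save(f"pics/{n}{sys.argv[1]}.npy",d)
    V=P-hinge; a=V@e; b=V@by; H=hsv(im)
    k=(d>0)&(abs(a)<.05)&(abs(b)<.098)&(V[...,2]>.02)&(V[...,2]<.135)
    if k.sum()>30:
        w=np.polyfit(V[k][:,2],a[k],1); 
        for _ in range(4):
            g=abs(np.polyval(w,V[k][:,2])-a[k])<.006; w=np.polyfit(V[k][g][:,2],a[k][g],1)
        print(n,k.sum(),g.sum(),"angle",np.pi/2+np.arctan(w[0]),"offset",w[1])
    o=(H[...,0]>3)&(H[...,0]<18)&(H[...,1]>140)&(d>0)&(abs(a)<.1)&(abs(b)<.03)&(V[...,2]>.12); q=V[o]
    if len(q): print(n,"tab",len(q),"a",np.median(q@e),"b",np.median(q@by),"z",np.median(q[:,2]))
E
python3 cov.py 1
```

```text
clock: 6.12
tool_pos: [0.6772, 0.0436, 0.271]
eef_rot: [-0.0, 0.988, 0.157, 0.002]
ft_force: [0.4, -0.8, 9.6]
grip_width: 0.0218
finger_force: 20.0
t 6.1167 pos [0.6772 0.0436 0.271 ] F [ 0.4 -0.8  9.6] w 0.0218 q [ 0.25  0.49 -0.6   1.15  0.27  1.57 -1.54]
shift [0. 0. 0.] turn [ 0.0002 -0.0011 -0.0002]
0.1687197851351669 ang by tool 1.5702854071377355 20.001803040504456
side 1495 1495 angle 1.4658600648013558 offset 0.0006769899833570205
side tab 168 a -0.015615511688614376 b 0.008115743011773428 z 0.16709212626028222
top 147 147 angle 1.4596194798562108 offset -8.808903405348805e-05
```

```bash
python3 -c "
import cv2
i=cv2.imread('pics/side1.png'); cv2.imwrite('pics/c2.png',cv2.resize(i[90:260,220:400],None,fx=3.3,fy=3.3,interpolation=2))"
```

```text
(no output)
```

View pics/c2.png

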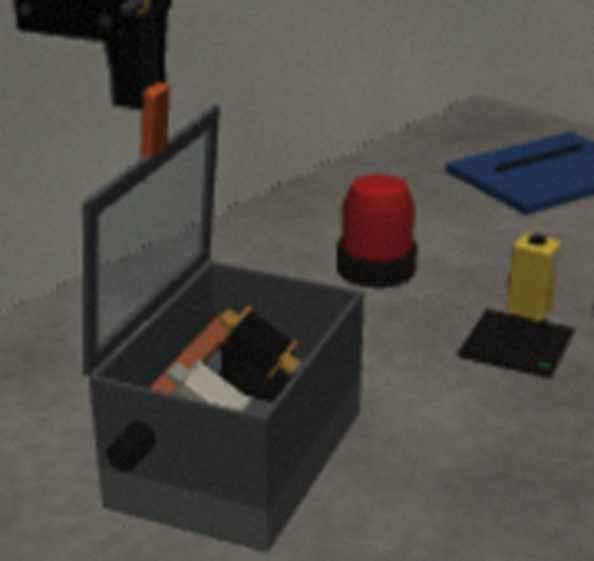

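The crop shows the cover nearly upright, with the tab at the front edge of the fingers because it slipped partway. I regrip centred on it and finish.

```bash
python3 -m handwheel '0 0 0 0 0 0 0.2; 0 0 0 0 0 0 0.2; 0 0 0 0 0 0 0.2; -0.02 0 0 0 0 0 0.2; -0.021 0 0 0 0 0 0.2; 0 0 0 0 0 0 1; 0 0 0 0 0 0 1; 0 0 0 0 0 0 1; 0 0 0 0 0 0 1; 0 0 0 0 0 0 1; 0 0 0 0 0 0 1; 0 0 0 0 0 0 1' 35
python3 cov.py 2
```

```text
clock: 7.22
tool_pos: [0.6648, 0.0395, 0.2692]
eef_rot: [0.0, 0.988, 0.157, 0.0]
ft_force: [-1.0, -0.5, 2.6]
grip_width: 0.0233
finger_force: 35.0
t 7.2167 pos [0.6648 0.0395 0.2692] F [-1.  -0.5  2.6] w 0.0233 q [ 0.27  0.46 -0.6   1.19  0.26  1.56 -1.54]
shift [0. 0. 0.] turn [ 0.0001 -0.0001 -0.0003]
0.16741784922133437 ang by tool 1.4921454561597156 35.000585317611694
side 1503 1503 angle 1.4664097211945872 offset 0.0005306826938496213
side tab 137 a -0.01636829828332472 b 0.007475016797539456 z 0.16297988450160844
top 137 137 angle 1.4611259097255798 offset -0.0001777562972233496
```

```bash
python3 -m handwheel '0.015 0 -0.001 0 0 0 1; 0.015 0 -0.001 0 0 0 1; 0.015 0 -0.001 0 0 0 1; 0.015 0 0 0 0 0 1; 0 0 0 0 0 0 1; 0 0 0 0 0 0 1'
python3 cov.py 3
```

```text
clock: 7.82
tool_pos: [0.6823, 0.0453, 0.2697]
eef_rot: [-0.0, 0.988, 0.157, 0.0]
ft_force: [-0.3, -1.4, -0.0]
grip_width: 0.0232
finger_force: 35.0
t 7.8167 pos [0.6823 0.0453 0.2697] F [-0.3 -1.4 -0. ] w 0.0232 q [ 0.24  0.51 -0.6   1.13  0.28  1.58 -1.55]
shift [0. 0. 0.] turn [-0.     -0.0001 -0.0002]
0.16747666977707787 ang by tool 1.6023572772136614 35.000136494636536
side 1673 1673 angle 1.5678360491770675 offset 0.00040657427912688403
side tab 146 a -0.00035174077718888087 b 0.00423033545960593 z 0.16388981232221334
top 227 227 angle 1.564843418662936 offset -0.0005568756895329539
```

```bash
python3 -m handwheel '0 0 0 0 0 0 -0.2; 0 0 0 0 0 0 -0.2; 0 0 0 0 0 0 -0.2; 0 0 0 0 0 0 -0.2; 0 0 0 0 0 0 -0.2; 0 0 -0.03 0 0 0 -0.2; 0 0 -0.06 0 0 0 -0.2; 0 0 -0.1 0 0 0 -0.2; 0 0 -0.1 0 0 0 -0.5; -0.1 0 0 0 0 0 -1; -0.1 0 0 0 0 0 -1; -0.1 0 0 0 0 0 -1'
python3 -m handwheel '-0.1 0 0 0 0 0 -1; -0.1 0 0 0 0 0 -1; -0.1 0 0 0 0 0 -1; -0.1 0 0 0 0 0 -1; 0 0 0 0 0 0 -1; 0 0 0 0 0 0 -1'
python3 - <<'E'
from go import *
bot.sense(); m=bot.camera_model('wrist'); im,d=bot.snapshot('wrist'); cv2.imwrite('pics/w2.png',im[:,:,::-1]); np.save('pics/w2.npy',d)
import json; json.dump({k:np.array(v).tolist() for k,v in m.items()},open('pics/w2.json','w'))
E
python3 cov.py 4
```

```text
clock: 8.92
tool_pos: [0.5957, 0.0177, 0.3576]
eef_rot: [-0.0, 0.988, 0.157, 0.001]
ft_force: [0.1, -0.2, 0.1]
grip_width: 0.0717
finger_force: 0.0
clock: 9.42
tool_pos: [0.4815, -0.0204, 0.3585]
eef_rot: [0.001, 0.988, 0.156, 0.001]
ft_force: [0.9, 0.5, 0.0]
grip_width: 0.087
finger_force: 0.0
t 9.4667 pos [ 0.4822 -0.0199  0.358 ] F [ 0.9 -0.4 -0.5] w 0.0868 q [ 0.54  0.01 -0.59  1.5   0.01  1.63 -1.31]
shift [0. 0. 0.] turn [ 0.0005 -0.0005 -0.0003]
0.32787473408212675 ang by tool 0.894600675301638 0.0
side 1659 1659 angle 1.5654725330105241 offset 0.0004172334260161989
side tab 150 a -0.0002747771813992959 b 0.008356210337458722 z 0.16612935076584262
top 32 32 angle 1.5661866131282511 offset -0.001230943706442515
```

View pics/w2.png

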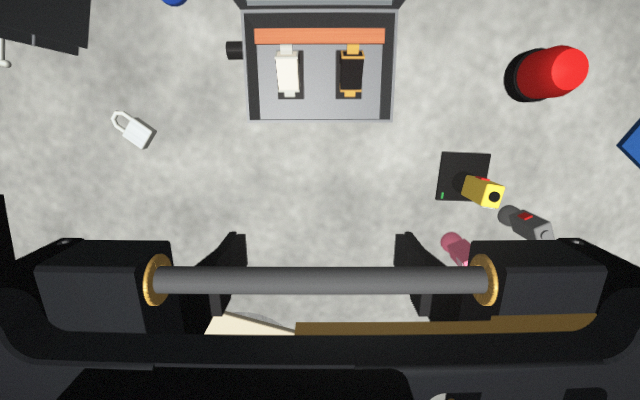

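The wrist view shows the cover upright at the top edge, the white fuse at (288,73) and the blank at (351,71) uncovered, and the pad at (463,177) with the yellow stick, its top at (490,193). Next come the fuse face, the thermometer and the pad.

```bash
cat > m3.py <<'E'
from go import *
import json
for n,f in(("wrist","w2"),("top","top4"),("side","side4")):
    m=json.load(open("pics/w2.json")) if n=="wrist" else bot.camera_model(n)
    im=cv2.imread(f"pics/{f}.png")[:,:,::-1].copy(); d=np.load(f"pics/{f}.npy"); P=cloud(m,d); H=hsv(im)
    V=P-hinge; a,b=V@e,V@by
    k=(d>0)&(a>-.14)&(a<-.02)&(b>.02)&(b<.07)&(P[...,2]>.06)&(P[...,2]<.125)&(H[...,2]>(200 if n!="side" else 150))&(H[...,1]<25)
    if k.sum()>20:
        q=V[k]; A=np.c_[q@e,q@by,np.ones(len(q))]; w=np.linalg.lstsq(A,P[k][:,2],rcond=None)[0]
        print(n,"fuse",len(q),"mean a,b,z",a[k].mean().round(4),b[k].mean().round(4),P[k][:,2].mean().round(4),"slopes",w[:2].round(3),"a rng",np.percentile(a[k],[2,98]).round(4),"b rng",np.percentile(b[k],[2,98]).round(4),"px",np.argwhere(k).mean(0)[::-1].round(1))
    y=(d>0)&(H[...,0]>18)&(H[...,0]<34)&(H[...,1]>120)&(P[...,0]>.45)&(P[...,0]<.6)&(P[...,1]<-.22)&(P[...,1]>-.35)
    t=y&(P[...,2]>.104); 
    if t.sum()>10: print(n,"therm top",t.sum(),cv2.minAreaRect(P[t][:,:2].astype(np.float32)),P[t][:,2].mean())
    s=y&(P[...,2]>.045)&(P[...,2]<.1); print(n,"sides",s.sum(),"p mean",P[s].mean(0).round(4)); 
    if s.sum()>30:
        w=np.linalg.lstsq(np.c_[P[s][:,1:],np.ones(s.sum())],P[s][:,0],rcond=None)[0]; print("  x = ",w.round(3),"resid",np.std(np.c_[P[s][:,1:],np.ones(s.sum())]@w-P[s][:,0]).round(4))
E
python3 m3.py
```

```text
wrist fuse 974 mean a,b,z -0.0753 0.0462 0.0975 slopes [ 0.075 -0.021] a rng [-0.1392 -0.0406] b rng [0.0319 0.0605] px [286.9  74.2]
wrist therm top 375 ((0.5246756076812744, -0.2802521586418152), (0.034671202301979065, 0.02899036929011345), 11.55009651184082) 0.11127731536792468
wrist sides 427 p mean [ 0.5238 -0.2679  0.0739]
  x =  [0.533 0.041 0.664] resid 0.0106
top therm top 190 ((0.5224260091781616, -0.28207266330718994), (0.03451114147901535, 0.029611609876155853), 6.943244934082031) 0.1118021945498658
top sides 84 p mean [ 0.5185 -0.269   0.072 ]
  x =  [ 2.061 -0.036  1.076] resid 0.0068
side therm top 72 ((0.5199006199836731, -0.27811315655708313), (0.03755245730280876, 0.02691996470093727), 17.514881134033203) 0.11161181855475716
side sides 206 p mean [ 0.517  -0.2707  0.0724]
  x =  [ 1.2   -0.016  0.843] resid 0.0087
```

```bash
cat > m4.py <<'E'
from go import *
import json
for n,f,th in(("wrist","w2",225),("wrist","w2",205),("top","top4",190),("side","side4",130)):
    m=json.load(open("pics/w2.json")) if n=="wrist" else bot.camera_model(n)
    im=cv2.imread(f"pics/{f}.png")[:,:,::-1].copy(); d=np.load(f"pics/{f}.npy"); P=cloud(m,d); H=hsv(im)
    V=P-hinge; a,b=V@e,V@by
    k=((d>0)&(H[...,2]>th)&(H[...,1]<40)&(a>-.125)&(a<-.03)&(b>.02)&(b<.07)&(P[...,2]>.07)&(P[...,2]<.116)).astype(np.uint8)
    N,L,S,C=cv2.connectedComponentsWithStats(k); i=1+np.argmax(S[1:,4]); k=L==i
    q=V[k]; z=P[k][:,2]; A=np.c_[q@e,q@by,np.ones(len(q))]; g=np.ones(len(q),bool)
    for _ in range(6): w=np.linalg.lstsq(A[g],z[g],rcond=None)[0]; g=abs(A@w-z)<.004
    lo,hi=np.percentile(A[g],[1,99],0)[:,:2]
    print(n,S[i],C[i].round(1),g.sum(),"mean",A[g,:2].mean(0).round(4),z[g].mean().round(4),"slope",w[:2].round(3),"a",lo[0].round(4),hi[0].round(4),"b",lo[1].round(4),hi[1].round(4))
E
python3 m4.py; python3 -c "
import cv2,numpy as np
a=cv2.resize(cv2.imread('pics/w2.png')[0:130,235:405],None,fx=2.9,fy=2.9,interpolation=2);b=cv2.resize(cv2.imread('pics/top4.png')[120:240,220:350],None,fx=2.3,fy=2.9,interpolation=2)
b=cv2.resize(b,(300,a.shape[0]));cv2.imwrite('pics/c3.png',np.hstack([a,b]))"
```

```text
wrist [275  57  23  39 734] [287.   74.3] 702 mean [-0.0741  0.0463] 0.0963 slope [ 0.558 -0.004] a -0.0961 -0.0544 b 0.0325 0.0603
wrist [275  45  24  52 946] [286.9  70.4] 766 mean [-0.0736  0.0461] 0.0965 slope [ 0.55  -0.002] a -0.0962 -0.0516 b 0.0317 0.0605Traceback (most recent call last):
  File "m4.py", line 8, in <module>
    N,L,S,C=cv2.connectedComponentsWithStats(k); i=1+np.argmax(S[1:,4]); k=L==i
                                                     ~~~~~~~~~^^^^^^^^^
    return _wrapfunc(a, 'argmax', axis=axis, out=out, **kwds)
    return bound(*args, **kwds)
ValueError: attempt to get argmax of an empty sequence
```

View pics/c3.png

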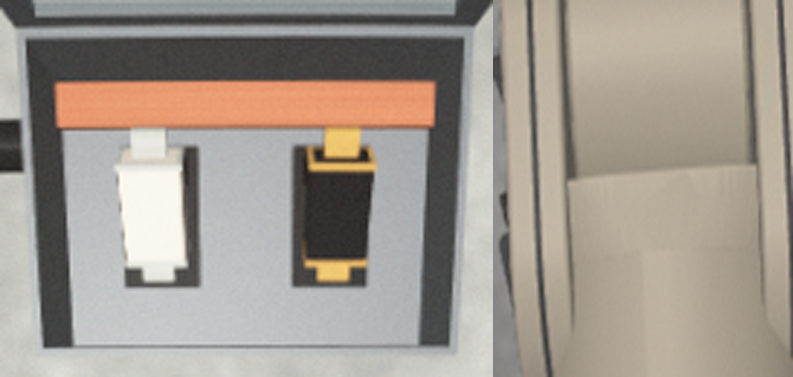

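The crop shows the white fuse whole and uncovered on the left, with its face at about (287,74) in the wrist picture. The top view is blocked by the arm. Measured face centre: a=-0.0747, b=0.0455, z=0.0955, slope 0.555, which is about 29° and agrees with 30°. Next is the thermometer.

```bash
cat >> go.py <<'E'
F=hinge-.0747*e+.0455*by; F[2]=.0955
n=-e*.5+Z*np.cos(np.pi/6)
TH=np.array([.5235,-.281,0]); ty=np.radians(9); typ=np.array([-np.sin(ty),np.cos(ty),0])
E
python3 - <<'E'
from go import *
rel(TH+[0,0,.20],tool(-Z,-typ)); print(F)
m=bot.camera_model("top"); print("grey,pink",onplane(m,[[485,230],[450,270]],.108).round(3).tolist())
E
```

```text
t 9.5667 pos [ 0.4828 -0.0194  0.3572] F [ 0.8 -0.5 -0.3] w 0.0866 q [ 0.54  0.01 -0.59  1.5   0.01  1.63 -1.31]
shift [-0.1423  0.871   0.5239] turn [-0.0001 -0.0002  0.0506]
[0.5924607  0.06284094 0.0955    ]
grey,pink [[0.493, -0.394, 0.108], [0.411, -0.315, 0.108]]
```

```bash
python3 -m handwheel '-0.014 0.087 0 0 0 0.005 -0.3; -0.014 0.087 0 0 0 0.005 -0.3; -0.014 0.087 0.05 0 0 0.005 -0.3; -0.014 0.087 0.05 0 0 0.005 -0.3; -0.014 0.087 0.07 0 0 0.005 -0.3; -0.014 0.087 0.07 0 0 0.005 -0.3; -0.014 0.087 0.07 0 0 0.005 -0.3; -0.014 0.087 0.07 0 0 0.005 -0.3; -0.014 0.087 0.07 0 0 0.005 -0.3; -0.014 0.087 0.07 0 0 0.005 -0.3; 0 0 0 0 0 0 -0.3; 0 0 0 0 0 0 -0.3'
python3 - <<'E'
from go import *
rel(TH+[0,0,.0643],tool(-Z,-typ))
m=bot.camera_model('wrist'); im,d=bot.snapshot('wrist'); cv2.imwrite('pics/w3.png',im[:,:,::-1]); P=cloud(m,d); H=hsv(im)
y=(d>0)&(H[...,0]>18)&(H[...,0]<34)&(H[...,1]>120)&(P[...,2]>.106)&(P[...,2]<.13)&(abs(P[...,0]-.52)<.06)&(abs(P[...,1]+.28)<.06)
print(y.sum(),cv2.minAreaRect(P[y][:,:2].astype(np.float32)) if y.sum()>5 else 0)
E
```

```text
clock: 10.57
tool_pos: [0.5042, -0.2837, 0.1986]
eef_rot: [-0.001, 0.997, 0.078, -0.002]
ft_force: [-0.5, -0.3, 0.4]
grip_width: 0.0564
finger_force: 0.0
t 10.5667 pos [ 0.5042 -0.2837  0.1986] F [-0.5 -0.3  0.4] w 0.0564 q [ 0.76  0.26 -0.39  1.57  0.1   1.34 -1.05]
shift [0.0661 0.0026 0.4474] turn [-0.001   0.0009 -0.0001]
208 ((0.5248475074768066, -0.28234362602233887), (0.03384300321340561, 0.029092950746417046), 8.50555419921875)
```

```bash
python3 -m handwheel '0.068 0.005 0 0 0 0 -0.3; 0 0 0 0 0 0 -0.3; 0 0 0.1 0 0 0 -0.3; 0 0 0.1 0 0 0 -0.3; 0 0 0.1 0 0 0 -0.3; 0 0 0.08 0 0 0 -0.3; 0 0 0.065 0 0 0 -0.3; 0 0 0 0 0 0 -0.3; 0 0 0 0 0 0 -0.3'
python3 -m handwheel '0 0 0 0 0 0 1; 0 0 0 0 0 0 1; 0 0 0 0 0 0 1; 0 0 0 0 0 0 1; 0 0 0 0 0 0 1; 0 0 0 0 0 0 1; 0 0 0 0 0 0 1' 40
python3 -c "
from go import *
rel(TH+[.0008,-.0008,.0643],tool(-Z,-typ)); print(bot.sense()['eef_rot'])"
```

```text
clock: 11.37
tool_pos: [0.5254, -0.2802, 0.0678]
eef_rot: [-0.0, 0.997, 0.08, -0.0]
ft_force: [-0.4, -0.8, 0.5]
grip_width: 0.0567
finger_force: 0.0
clock: 11.95
tool_pos: [0.5253, -0.2816, 0.0681]
eef_rot: [0.0, 0.997, 0.079, 0.0]
ft_force: [0.5, -1.3, 3.4]
grip_width: 0.0298
finger_force: 40.0
t 11.95 pos [ 0.5253 -0.2816  0.0681] F [ 0.5 -1.3  3.4] w 0.0298 q [ 0.72  0.4  -0.38  1.67  0.16  1.1  -1.12]
shift [-0.0035 -0.      0.0126] turn [ 0.0003 -0.0003  0.0003]
[3.69027189e-04 9.96879758e-01 7.89329648e-02 4.45319236e-04]
```

```bash
python3 -m handwheel '0 0 -0.03 0 0 0 1; 0 0 -0.07 0 0 0 1; 0 0 -0.1 0 0 0 1; 0 0 -0.1 0 0 0 1; 0 0 -0.1 0 0 0 1; 0 0 -0.1 0 0 0 1; 0 0 -0.1 0 0 0 1; 0 0 -0.1 0 0 0 1; 0 0 -0.05 0 0 0 1; 0 0 0 0 0 0 1'
python3 - <<'E'
from go import *
Rt=tool(-n,-by); rel(F+.22*n,Rt)
print("in stages: tool-upright shift then turn; yaw", )
E
```

```text
clock: 12.78
tool_pos: [0.5261, -0.2815, 0.2969]
eef_rot: [0.002, 0.997, 0.079, 0.002]
ft_force: [-0.5, -0.4, -1.0]
grip_width: 0.0298
finger_force: 40.0
t 12.7833 pos [ 0.5261 -0.2815  0.2969] F [-0.5 -0.4 -1. ] w 0.0298 q [ 0.73  0.26 -0.39  1.36  0.1   1.53 -1.07]
shift [ 0.0372 -1.0413  0.0329] turn [ 0.0143  0.1649 -0.0487]
in stages: tool-upright shift then turn; yaw
```

```bash
python3 -m handwheel '0.003 -0.05 0 0 0 0 1; 0.003 -0.09 0 0 0 0 1; 0.003 -0.09 0 0 0 0 1; 0.003 -0.09 0 0 0 0 1; 0.003 -0.09 0 0 0 0 1; 0.003 -0.09 0 0 0 0 1; 0.003 -0.09 0 0 0 0 1; 0.003 -0.09 0 0 0 0 1; 0.003 -0.09 0 0 0 0 1; 0.003 -0.09 0.01 0 0 0 1; 0.003 -0.09 0.01 0 0 0 1; 0.003 -0.09 0.01 0 0 0 1'
python3 -m handwheel '0 0 0 0.002 0.024 -0.007 1; 0 0 0 0.002 0.024 -0.007 1; 0 0 0 0.002 0.024 -0.007 1; 0 0 0 0.002 0.023 -0.007 1; 0 0 0 0.002 0.023 -0.007 1; 0 0 0 0.002 0.023 -0.007 1; 0 0 0 0.002 0.023 -0.007 1; 0 0 0 0 0 0 1; 0 0 0 0 0 0 1'
python3 - <<'E'
from go import *
Rt=tool(-n,-by); rel(F+.22*n,Rt)
E
```

```text
clock: 13.78
tool_pos: [0.4849, 0.0302, 0.2819]
eef_rot: [0.0, 0.997, 0.079, -0.001]
ft_force: [0.2, 0.4, -2.1]
grip_width: 0.0297
finger_force: 40.0
clock: 14.53
tool_pos: [0.485, 0.0286, 0.2819]
eef_rot: [-0.042, 0.955, 0.151, 0.25]
ft_force: [0.5, 0.9, -2.0]
grip_width: 0.0295
finger_force: 40.0
t 14.5333 pos [0.485  0.0286 0.2819] F [ 0.5  0.9 -2. ] w 0.0295 q [ 0.48 -0.41 -0.38  2.08 -0.42  0.99 -1.02]
shift [ 0.0149  0.0027 -0.0074] turn [-0.0009  0.0033 -0.0007]
```

```bash
python3 -m handwheel '0.018 0.003 0 -0.001 0.003 -0.001 1; 0 0 0.05 0 0 0 1; 0 0 0.05 0 0 0 1; 0 0 0.05 0 0 0 1; 0 0 0.05 0 0 0 1; 0 0 0.05 0 0 0 1; 0 0 0.04 0 0 0 1; 0 0 0.036 0 0 0 1; 0 0 0 0 0 0 1; 0 0 0 0 0 0 1; 0 0 0 0 0 0 1'
cat > chk.py <<'E'
from go import *
import sys
Rt=tool(-n,-by); rel(F+.1201*n+.001*Rt.as_matrix()[:,0],Rt)
s=bot.sense(); z=rot(s["eef_rot"]).as_matrix()[:,2]
q=s["tool_pos"]+z*.0601-rot(s["eef_rot"]).as_matrix()[:,0]*.001
print("nose",q,"spot miss",(q+.06*z-F)@np.c_[e,by,Z],"ang",np.degrees(np.arccos(-z@n)))
m=bot.camera_model("side"); im,d=bot.snapshot("side"); cv2.imwrite(f"pics/{sys.argv[1]}.png",im[:,:,::-1])
P=cloud(m,d); H=hsv(im); y=(d>0)&(H[...,0]>18)&(H[...,0]<34)&(H[...,1]>120)&(np.linalg.norm(P-q,axis=2)<.13)
if y.sum()>20:
    w,v=np.linalg.eigh(np.cov(P[y].T)); ax=v[:,2]*np.sign(v[2,2]); print(y.sum(),"axis",ax,"ang to n",np.degrees(np.arccos(ax@n)),"n",n)
u=proj(m,[q,q+.06*z,F,q-.1*z]); print(u.round(1).tolist())
c0=u.mean(0).astype(int); c=im[max(0,c0[1]-80):c0[1]+80,c0[0]-100:c0[0]+100]; cv2.imwrite(f"pics/{sys.argv[1]}c.png",cv2.resize(c[:,:,::-1],None,fx=3.5,fy=3.5,interpolation=2))
E
python3 chk.py s5
```

```text
clock: 15.45
tool_pos: [0.5384, 0.0447, 0.2021]
eef_rot: [-0.041, 0.953, 0.153, 0.257]
ft_force: [-0.2, -0.0, -0.5]
grip_width: 0.0302
finger_force: 40.0
t 15.45 pos [0.5384 0.0447 0.2021] F [-0.2 -0.  -0.5] w 0.0302 q [ 0.48 -0.23 -0.49  2.13 -0.38  0.74 -1.06]
shift [-0.0096 -0.0016  0.0025] turn [-0.     -0.0008  0.0008]
nose [0.56621327 0.05375624 0.14962879] spot miss [ 0.002353   -0.00047913  0.00223905] ang 0.13682870349546636
364 axis [-0.50731149  0.01904281  0.86155233] ang to n 10.17528388542871 n [-0.47525787 -0.15533821  0.8660254 ]
[[294.6, 191.2], [284.0, 206.8], [284.8, 207.9], [314.5, 162.1]]
```

View pics/s5c.png

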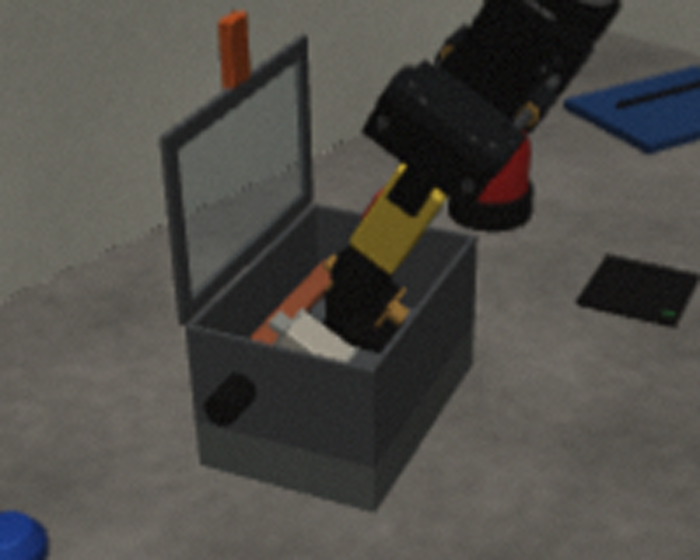

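The crop shows the thermometer tilted squarely in line with the gripper, its nose above the white fuse's face at about (325,335) and clear of the box and cover. I make a 3 mm correction and then hold for over two seconds.

```bash
python3 -m handwheel '-0.009 -0.002 0.002 0 0 0 1; 0 0 0 0 0 0 1; 0 0 0 0 0 0 1; 0 0 0 0 0 0 1; 0 0 0 0 0 0 1; 0 0 0 0 0 0 1; 0 0 0 0 0 0 1; 0 0 0 0 0 0 1; 0 0 0 0 0 0 1; 0 0 0 0 0 0 1; 0 0 0 0 0 0 1; 0 0 0 0 0 0 1'
python3 chk.py s6
python3 -m handwheel '0 0 0 0 0 0 1; 0 0 0 0 0 0 1; 0 0 0 0 0 0 1; 0 0 0 0 0 0 1; 0 0 0 0 0 0 1; 0 0 0 0 0 0 1; 0 0 0 0 0 0 1; 0 0 0 0 0 0 1; 0 0 0 0 0 0 1; 0 0 0 0 0 0 1; 0 0 0 0 0 0 1; 0 0 0 0 0 0 1'
python3 -m handwheel '0 0 0 0 0 0 1; 0 0 0 0 0 0 1; 0 0 0 0 0 0 1; 0 0 0 0 0 0 1; 0 0 0 0 0 0 1; 0 0 0 0 0 0 1; 0 0 0 0 0 0 1; 0 0 0 0 0 0 1; 0 0 0 0 0 0 1; 0 0 0 0 0 0 1; 0 0 0 0 0 0 1; 0 0 0 0 0 0 1'
python3 -m handwheel '0 0 -0.04 0 0 0 1; 0 0 -0.08 0 0 0 1; 0 0 -0.1 0 0 0 1; 0 0 -0.1 0 0 0 1; 0 0 -0.05 0 0 0 1; 0 0 0 0 0 0 1'
python3 -c "
from go import *
rel([.5288,-.281,.30],tool(-Z,-typ))"
```

```text
clock: 16.5
tool_pos: [0.5358, 0.0442, 0.1996]
eef_rot: [-0.04, 0.953, 0.153, 0.257]
ft_force: [0.4, 0.2, -0.8]
grip_width: 0.0298
finger_force: 40.0
t 16.5 pos [0.5358 0.0442 0.1996] F [ 0.4  0.2 -0.8] w 0.0298 q [ 0.48 -0.24 -0.49  2.14 -0.38  0.73 -1.06]
shift [ 0.002  -0.0002 -0.0003] turn [ 0.0002 -0.0007  0.0007]
nose [0.56365044 0.05332326 0.14714799] spot miss [-0.00022046 -0.00012451 -0.00024345] ang 0.13632551298171813
363 axis [-0.58004834  0.08385856  0.81025408] ang to n 15.345685293704102 n [-0.47525787 -0.15533821  0.8660254 ]
[[295.6, 192.4], [284.9, 208.0], [284.8, 207.9], [315.5, 163.4]]
clock: 17.55
tool_pos: [0.5358, 0.0442, 0.1996]
eef_rot: [-0.04, 0.953, 0.153, 0.257]
ft_force: [-0.4, -0.4, -2.4]
grip_width: 0.0299
finger_force: 40.0
clock: 18.55
tool_pos: [0.5358, 0.0443, 0.1996]
eef_rot: [-0.04, 0.953, 0.153, 0.257]
ft_force: [0.7, 0.5, -2.4]
grip_width: 0.0295
finger_force: 40.0
clock: 19.05
tool_pos: [0.4834, 0.0263, 0.2996]
eef_rot: [-0.039, 0.953, 0.153, 0.259]
ft_force: [0.6, -0.4, -0.7]
grip_width: 0.0297
finger_force: 40.0
t 19.05 pos [0.4834 0.0263 0.2996] F [ 0.6 -0.4 -0.7] w 0.0297 q [ 0.48 -0.43 -0.37  2.07 -0.43  1.02 -1.01]
shift [-0.1526  1.0206 -0.0858] turn [-0.012  -0.1688  0.05  ]
```

```bash
python3 -m handwheel '0 0 0 -0.002 -0.024 0.007 1; 0 0 0 -0.002 -0.024 0.007 1; 0 0 0 -0.002 -0.024 0.007 1; 0 0 0 -0.002 -0.024 0.007 1; 0 0 0 -0.002 -0.024 0.007 1; 0 0 0 -0.001 -0.024 0.007 1; 0 0 0 -0.001 -0.024 0.008 1; 0 0 0 0 0 0 1; 0 0 0 0 0 0 1'
python3 -c "
from go import *
rel([.5288,-.281,.30],tool(-Z,-typ))"
```

```text
clock: 19.8
tool_pos: [0.4834, 0.0279, 0.2938]
eef_rot: [-0.003, 0.997, 0.079, -0.002]
ft_force: [-0.0, 0.5, -1.8]
grip_width: 0.0297
finger_force: 40.0
t 19.8 pos [0.4834 0.0279 0.2938] F [-0.   0.5 -1.8] w 0.0297 q [ 0.52  0.02 -0.67  1.62  0.01  1.5  -1.56]
shift [-0.0137  1.0403 -0.0264] turn [-0.0017  0.0012  0.0006]
```

```bash
python3 -m handwheel '-0.001 0.05 0 -0.002 0.001 0.001 1; -0.001 0.09 0 0 0 0 1; -0.001 0.09 0 0 0 0 1; -0.001 0.09 0 0 0 0 1; -0.001 0.09 0 0 0 0 1; -0.001 0.09 0 0 0 0 1; -0.001 0.09 0 0 0 0 1; -0.001 0.09 0 0 0 0 1; -0.001 0.09 0 0 0 0 1; -0.001 0.09 0 0 0 0 1; -0.001 0.09 0 0 0 0 1; -0.002 0.09 0 0 0 0 1'
python3 -m handwheel '0 0 0 0 0 0 1; 0 0 0 0 0 0 1'
python3 -c "
from go import *
rel([.5295,-.281,.0685],tool(-Z,-typ))"
```

```text
clock: 20.8
tool_pos: [0.5259, -0.2843, 0.2975]
eef_rot: [0.003, 0.997, 0.077, 0.001]
ft_force: [-0.2, 0.2, -1.6]
grip_width: 0.0297
finger_force: 40.0
clock: 20.97
tool_pos: [0.5255, -0.2844, 0.2968]
eef_rot: [0.003, 0.997, 0.075, 0.001]
ft_force: [0.2, 1.8, -2.2]
grip_width: 0.0298
finger_force: 40.0
t 20.9667 pos [ 0.5255 -0.2844  0.2968] F [ 0.2  1.8 -2.2] w 0.0298 q [ 0.76  0.27 -0.44  1.36  0.12  1.54 -1.08]
shift [ 0.0138 -0.0133  0.7609] turn [ 0.0017 -0.0004 -0.0021]
```

```bash
python3 -m handwheel '0.014 -0.013 0 0.002 0 -0.002 1; 0 0 0.08 0 0 0 1; 0 0 0.1 0 0 0 1; 0 0 0.1 0 0 0 1; 0 0 0.1 0 0 0 1; 0 0 0.1 0 0 0 1; 0 0 0.1 0 0 0 1; 0 0 0.08 0 0 0 1; 0 0 0.05 0 0 0 1; 0 0 0.03 0 0 0 1; 0 0 0 0 0 0 1; 0 0 0 0 0 0 1'
python3 -c "
from go import *
rel([.5295,-.281,.0685],tool(-Z,-typ))"
```

```text
clock: 21.97
tool_pos: [0.5308, -0.2764, 0.0758]
eef_rot: [-0.001, 0.997, 0.08, 0.001]
ft_force: [0.7, -0.8, -1.1]
grip_width: 0.0294
finger_force: 40.0
t 21.9667 pos [ 0.5308 -0.2764  0.0758] F [ 0.7 -0.8 -1.1] w 0.0294 q [ 0.75  0.4  -0.43  1.66  0.18  1.12 -1.14]
shift [-0.0069  0.0143  0.0242] turn [-0.0005 -0.0005  0.0012]
```

```bash
python3 -m handwheel '-0.003 0.008 0.01 0 0 0.001 1; 0 0 0.009 0 0 0 1; 0 0 0 0 0 0 1; 0 0 0 0 0 0 1'
python3 -m handwheel '0 0 0.003 0 0 0 1; 0 0 0 0 0 0 1; 0 0 0 0 0 0 1'
python3 -m handwheel '0 0 0.003 0 0 0 1; 0 0 0 0 0 0 1; 0 0 0 0 0 0 1'
```

```text
clock: 22.3
tool_pos: [0.53, -0.2796, 0.0695]
eef_rot: [-0.001, 0.997, 0.078, 0.0]
ft_force: [0.1, 0.8, -2.4]
grip_width: 0.0298
finger_force: 40.0
clock: 22.55
tool_pos: [0.5299, -0.2795, 0.0683]
eef_rot: [-0.001, 0.997, 0.078, 0.0]
ft_force: [-0.3, 0.2, -1.4]
grip_width: 0.0293
finger_force: 40.0
clock: 22.8
tool_pos: [0.5302, -0.2795, 0.068]
eef_rot: [-0.001, 0.997, 0.078, 0.0]
ft_force: [-1.3, 0.9, 5.3]
grip_width: 0.0296
finger_force: 40.0
```

Contact (+5 N). I release slowly and rise.

```bash
python3 -m handwheel '0 0 0 0 0 0 0.2; 0 0 0 0 0 0 0; 0 0 0 0 0 0 -0.3; 0 0 0 0 0 0 -0.3; 0 0 0 0 0 0 -0.3; 0 0 0 0 0 0 -0.3; 0 0 -0.03 0 0 0 -0.3; 0 0 -0.06 0 0 0 -0.3; 0 0 -0.1 0 0 0 -0.3; 0 0 -0.1 0 0 0 -0.3; 0 0 -0.1 0 0 0 -0.3; 0 0 -0.1 0 0 0 -0.3'
python3 -m handwheel '-0.1 0 0 0 0 0 -0.3; -0.1 0 0 0 0 0 -0.3; -0.1 0 0 0 0 0 -0.3; -0.1 0 0 0 0 0 -0.3; -0.1 0 0 0 0 0 -0.3; 0 0 0 0 0 0 -0.3; 0 0 0 0 0 0 -0.3'
python3 cov.py 9; python3 -c "
import cv2,numpy as np
a=cv2.imread('pics/side9.png')[90:300,180:480];b=cv2.imread('pics/top9.png')[100:310,130:530]
cv2.imwrite('pics/fin.png',cv2.resize(np.hstack([a,b]),None,fx=1.14,fy=1.14))"
```

```text
clock: 23.8
tool_pos: [0.5297, -0.2796, 0.2166]
eef_rot: [-0.001, 0.997, 0.078, 0.0]
ft_force: [0.5, -1.3, -0.8]
grip_width: 0.0568
finger_force: 0.0
clock: 24.38
tool_pos: [0.3806, -0.3039, 0.2153]
eef_rot: [-0.0, 0.997, 0.077, 0.001]
ft_force: [0.7, -0.4, 0.9]
grip_width: 0.0566
finger_force: 0.0
t 24.3833 pos [ 0.3806 -0.3039  0.2153] F [ 0.7 -0.4  0.9] w 0.0566 q [ 0.96  0.04 -0.38  1.77  0.01  1.34 -0.85]
shift [0. 0. 0.] turn [-0.0001 -0.0003 -0.0514]
0.40605082270238746 ang by tool 0.28211254563445404 0.0
side 1674 1674 angle 1.5657460681884359 offset 0.0003954079063033547
side tab 153 a -0.0002462373513926166 b 0.008430170055220036 z 0.16627006166879865
top 1982 1982 angle 1.5636253710936232 offset 0.00014419352142778556
top tab 68 a 0.0029171575313160208 b 0.00145645092211143 z 0.18597953124219602
```

View pics/fin.png

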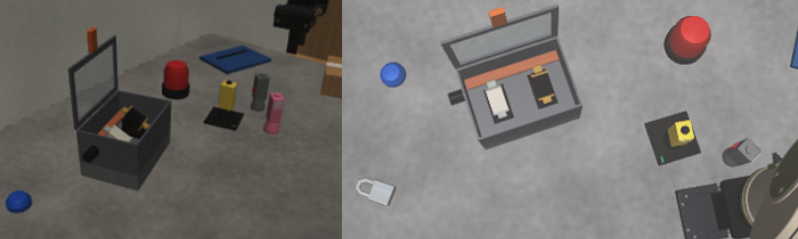

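The cover stands upright (1.565 rad). The thermometer stands upright on its pad at (682,133) in the final picture, and the other things are in place.

```bash
python3 -c "
from station import bot
print(bot.job_done())"
```

```text
the job is handed in; nothing more can be done
None
```

The job is handed in after about 24.5 s of robot time: the cover stands straight up (about 1.565 rad measured), the yellow thermometer was held about 6 cm from the middle of the white fuse's face for about 3 s, and it is back upright, nose down, on its pad.

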